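Make up two gift kits in their trays

TASK

Make up the two gift kits from the stock at the front of the table. The long wooden tray gets the card packet standing in its narrow slot, the tall candle jar in its round pocket and the small card box in its wide rectangular pocket; the short wooden tray gets the short candle jar in its round pocket and the hand stamp, handle up, in its rectangular pocket. Each thing stands upright on the floor of its pocket; leave the larger card box and the soap rose where they are.

Things in the scene. Friction and masses are not known exactly. Their poses are not given: they have to be found in the camera images.
- long_tray: Fixed wooden tray, pockets lined with grey felt, 92 (x) by 280 (y) by 14 mm high, three pockets 10 mm deep (floor at z = 4 mm) in a row along its y. Origin: centre of its underside; z up. Pocket centres at x = 0: narrow slot y = -91 mm, 44 (x) by 82 mm (y); round pocket y = -2 mm, 80 mm diameter; wide rectangular pocket y = +89 mm, 72 (x) by 86 mm (y). At left or right, yaw within 0.2.
- short_tray: Fixed wooden tray, pockets lined with grey felt, 92 (x) by 168 (y) by 14 mm high, two pockets 10 mm deep (floor 4 mm above the table) in a row along its y. Origin: centre of its underside; z up. Pocket centres at x = 0: round pocket y = -36 mm, 80 mm diameter; rectangular pocket y = +45 mm, 48 (x) by 62 mm (y). On the other side from the long tray, y to the left, yaw within 0.2.
- tall_jar: The tall glass candle jar with its lid, round, 60 mm diameter, 85 mm high; the glass body, to be gripped, reaches up to 73 mm; 0.15 to 0.29 kg. Origin: centre of its underside; z up. 
- short_jar: The short glass candle jar with its lid, round, 60 mm diameter, 60 mm high; the glass body, to be gripped, reaches up to 52 mm; 0.15 to 0.29 kg. Origin: centre of its underside; z up. 
- stamp: Wooden hand stamp standing on its block, 75 mm high: block 29 mm (x) by 43 mm (y) by 19 mm high, above it a round turned handle, 18 mm thick up to 37 mm and a head up to 28 mm thick from there to the top; 50 g. It is gripped by the head, at about 55 mm. Origin: centre of its underside; z up. 
- packet: Slim card packet standing on edge, 23 mm (x) by 62 mm (y) by 85 mm high, 50 g; gripped across its x. Origin: centre of its underside; z up. 
- small_box: The smaller card box with lid (closed, one piece), 51 mm (x) by 65 mm (y) by 36 mm high, 50 g; gripped across its x. Origin: centre of its underside; z up. 
- big_box: The larger card box with lid, 66 mm (x) by 88 mm (y) by 58 mm high, loose; belongs to no kit and stays where it is. Origin: centre of its underside; z up. 
- rose: Soap rose head, 50 mm across, 32 mm high, loose, between the two trays; stays where it is. Origin: centre of its underside; z up. 
Not all that is in view belongs to the job. Leave any blue look-alike of the stamp alone.

How it is judged:
At the end, for the whole second after the job is handed in: All five things stand in the pockets that the goal names for them, each within 13 mm of its pocket's centre along each tray axis, on the pocket floor (within 4 mm), upright within 0.12 rad, released and at rest (x of packet in the frame of long_tray between -0.013 and 0.013 m and y of packet in the frame of long_tray between -0.104 and -0.078 m and z of packet in the frame of long_tray between 0 and 0.008 m and angle between each of packet, tall_jar, small_box, short_jar, stamp's own z axis and vertical below 0.12 rad and linear speed of each of packet, tall_jar, small_box, short_jar, stamp below 0.02 m/s and angular speed of each of packet, tall_jar, small_box, short_jar, stamp below 0.2 rad/s and x of tall_jar in the frame of long_tray between -0.013 and 0.013 m and y of tall_jar in the frame of long_tray between -0.015 and 0.011 m and z of tall_jar in the frame of long_tray between 0 and 0.008 m and x of small_box in the frame of long_tray between -0.013 and 0.013 m and y of small_box in the frame of long_tray between 0.076 and 0.102 m and z of small_box in the frame of long_tray between 0 and 0.008 m and x of short_jar in the frame of short_tray between -0.013 and 0.013 m and y of short_jar in the frame of short_tray between -0.049 and -0.023 m and z of short_jar in the frame of short_tray between 0 and 0.008 m and x of stamp in the frame of short_tray between -0.013 and 0.013 m and y of stamp in the frame of short_tray between 0.032 and 0.058 m and z of stamp in the frame of short_tray between 0 and 0.008 m); the robot touches nothing.
It fails at once if the larger card box is moved by more than 20 mm (distance of big_box from where it was at the start of the episode above 0.02 m).
It fails at once if the soap rose is moved by more than 20 mm (distance of rose from where it was at the start of the episode above 0.02 m).
It also fails if it takes over 120 s, if anything falls off the work surface, if the arm or the gripper's body presses on something with over 40 N, if the wrist force passes 120 N, or if a joint passes its speed limit or range.

ROBOT

A 6-joint arm with a two-finger parallel gripper is mounted at the origin on a cart in front of the work surface, level with it; the furniture and walls round the work are solid. World frame = base frame: x ahead of the robot, y to its left, z up, the work surface at z = 0. Lengths are in m, angles in rad, forces in N, time in s.
With the tool pointing down it reaches from about 0.35 to 0.975 m from the base axis. Payload 4.9 kg.
Tool frame: the origin (TCP) lies between the finger pads; the fingertips stand 14 mm ahead of it and the grasp point (between the pads) lies 5 mm behind it (manip.finger_overhang is the distance from the TCP to the fingertips, in m); z points along the fingers, y is the line along which they close (so a half turn about z gives the same grasp; the last joint's range is limited). The gripper opens to 85 mm and grips with 20 to 120 N. Pads are 22 mm wide; open, the fingers measure 114 mm over their backs; the gripper's body (76 mm by 85 mm) begins 54 mm behind the grasp point. The pads swing forward as they close: fully open they stand 13 mm farther back than shut.
Start: joints at [-1.451, 0.053, 1.613, -0, 1.476, -0.119], TCP at [0.148, -0.607, 0.207] pointing down, gripper open.
Joint ranges: [-3.01, 3.01], [-1.01, 2.22], [0.06, 2.58], [-1.02, 4.17], [0.09, 2.62], [-3.14, 3.14]. Speed limits (rad/s): [2.57, 2.57, 3.14, 3.14, 3.14, 3.14].

INTERFACE

Orientations are given as a unit quaternion [w, x, y, z].
In Python, from plant import manip, grab_frame gives the robot as it stands.
- The arm moves only by the tool servo_tool, never from a script. Its argument "deltas" is a list that holds one entry, the list of rows, each a list of 5 numbers: the opening in per cent of the stroke, from 0 (shut) to 100 (fully open), then the shift along the world's x, y, z in m, then the turn about the world's z in degrees. A call has exactly 8 rows; each row shifts and turns the commanded pose from where the row before left it; what a row does not reach is not made up. A row lasts 1/10 s, in which the tool goes at most 50 mm and 8.59 degrees, less where a joint would pass 70% of its speed; a pose out of reach is approached as far as the arm can. A call is refused whole if a number of a shift passes 0.05 or a number of a turn 8.59, either way. A call with a gripper value outside its range is refused whole. The fingers move at their own pace and stop on an object; the grip force is fixed at half the most. Time passes only in rows, so rows that do not move let the fingers close, or fill a call up. It gives the time, the measured TCP pose, the force, the opening and the grip force at its end, in the units of the state.
- manip.state(): the state, without advancing time (a new reading comes with each control period).
- grab_frame(name): name is "scene" or "top" or "wrist"; returns a dict with "pixels" (384x512x3 uint8, red, green, blue), "z_map" (384x512 float32, m along the optical axis (not along the pixel's ray), 0 where there is no reading), "fx", "fy", "cx", "cy" (pixels), "rvec" (rotation vector, rad) and "tvec" (3), from world to camera coordinates, as OpenCV has them; the wrist camera has in their place "T_tool_cam" (4x4, takes a point from camera to tool coordinates, whose origin is the TCP and whose axes are the flange's). Camera axes: x right, y down, z forward; pixel columns grow to the right and rows downward; lengths in m; the calibration is good to about 2 mm. A picture is of the moment at which its call begins: read the wrist's pose just before it.
- manip.job_done(): hands the job in; it is judged then, once.
The state is a dict: "time": time; "joint_pos": joint angles; "joint_vel": joint speeds; "joint_efforts": joint torques, N m; "tool_pos": TCP position; "tool_rot": TCP orientation; "contact_force": force on the tool from outside, world axes, zero at the start; "ft_torque": the same for the moment, N m; "gripper_width": opening from 0.0 (shut) to 1.0 (fully open); "grasp_force": force on a finger pad.
Only numpy, scipy, OpenCV 4.12 (cv2) and the standard library are available. Lean on these libraries where they do the work, as an engineer would, in place of code of your own. Each camera call takes 0.05 s, during which the arm holds its last target. There are 200 camera calls.

## Working session

There is one attempt and no reset: what is moved stays moved. The work goes in short steps, Python scripts to look and compute and a tool call to move; the robot and the scene stay as the last step left them, time stands still between calls to the robot, and variables do not carry over. Pictures are saved under pics/ and viewed, at most 14 in all, crops included, and the job is handed in when it is done.

Besides the shell and the picture viewer there is one more tool, called after ">>>" by a JSON object that holds its "api" and its "payload". servo_tool: Moves the arm, as the interface text tells. Its arguments: {"type":"object","properties":{"deltas":{"type":"array"}},"required":["deltas"]}

```bash
mkdir -p pics; ls
cat > h.py <<'E'
import numpy as np, cv2
from plant import manip, grab_frame
def pts(f, T=None):
    z=f["z_map"]; v,u=np.mgrid[:z.shape[0],:z.shape[1]]
    P=np.stack([(u-f["cx"])/f["fx"]*z,(v-f["cy"])/f["fy"]*z,z],-1)
    if T is not None:
        return P@T[:3,:3].T+T[:3,3]
    R=cv2.Rodrigues(np.array(f["rvec"],float))[0]
    return (P-np.array(f["tvec"]).ravel())@R
E
python3 - <<'E'
from h import *
for n in("scene","top"):
    f=grab_frame(n); cv2.imwrite(f"pics/{n}0.png",f["pixels"][...,::-1]); np.savez(f"{n}0.npz",**f)
    print(n,f["fx"],f["cx"],f["cy"],f["rvec"],f["tvec"])
s=manip.state(); print(s)
E
```

```text
pics
scene 433.27677767777107 256.85786224026907 189.93481716220663 [ 0.88679466 -2.33277014  1.2643088 ] [0.42990788 0.21731792 1.0959699 ]
top 347.98740182647117 250.1891137536084 191.6729293086052 [ 2.13274167 -2.11909306  0.19825624] [0.03215854 0.51489994 0.97987691]
{'time': 0.1, 'joint_pos': array([-1.45102068e+00,  5.33081181e-02,  1.61414301e+00,  2.67593858e-06,
        1.47600592e+00, -1.19014763e-01]), 'joint_vel': array([ 0.00076135, -0.00187807, -0.00349405, -0.00142961,  0.00126076,
        0.00105392]), 'joint_efforts': array([ 7.18236006e-04, -3.94906104e+01, -3.71365464e+01, -5.70278289e-06,
        3.94873510e-03, -7.34850516e-06]), 'tool_pos': array([ 0.14774919, -0.60666289,  0.20568347]), 'tool_rot': array([-9.32194015e-04,  9.92880439e-01,  1.19111561e-01,  9.77198735e-07]), 'contact_force': array([-0.14661941,  0.46711993, -0.15334585]), 'ft_torque': array([0.05062125, 0.0223159 , 0.03262253]), 'grasp_force': 0.0, 'gripper_width': 0.9996269126268544}
```

View pics/top0.png

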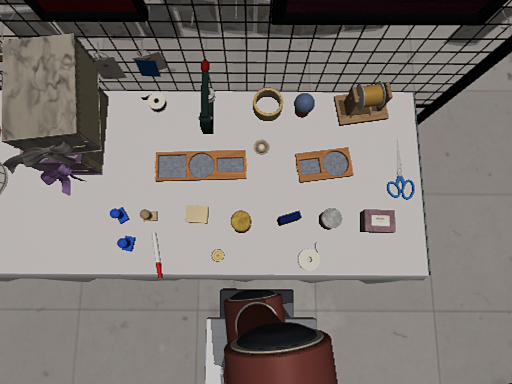

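View pics/scene0.png

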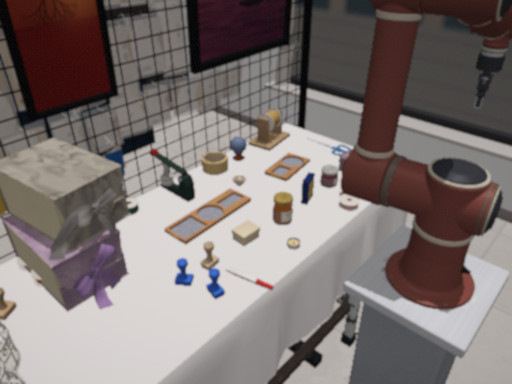

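The top view shows, left to right: stamp (149,215), small box (197,214), tall jar (241,221), packet (289,217), short jar (331,218) and big box (378,221). The long tray is at about (200,165), the rose at (262,147) and the short tray at (324,164). The blue look-alikes sit at (118,215) and (126,243).

Run:
```python
from h import *
f=dict(np.load("top0.npz")); P=pts(f); hsv=cv2.cvtColor(f["pixels"],cv2.COLOR_RGB2HSV)
def rep(n,m):
    q=P[m][:,:2].astype(np.float32); r=cv2.minAreaRect(q); z=P[m][:,2]
    b=cv2.boxPoints(r); e=max((b[1]-b[0],b[2]-b[1]),key=np.linalg.norm)
    print(n,m.sum(),"c",np.round(r[0],4),"size",np.round(r[1],3),"mean",q.mean(0).round(4),"long axis deg",np.degrees(np.arctan2(e[1],e[0])).round(1),"zmed",np.median(z).round(4),"zmax",z.max().round(3))
H={"stamp":(149,215,.06,.09),"small_box":(197,214,.028,.05),"tall_jar":(241,221,.075,.1),"packet":(289,217,.075,.1),"short_jar":(331,218,.05,.075),"big_box":(378,221,.05,.07),"rose":(262,147,.012,.06)}
for n,(u,v,a,b) in H.items():
    m=np.zeros(P.shape[:2],bool); m[v-22:v+23,u-24:u+24]=True
    if n=="stamp": m[:,:137]=False
    m&=(P[...,2]>a)&(P[...,2]<b); 
    if m.sum()>3: rep(n,m)
    else: print(n,"none",P[v,u])
for n,(u0,u1,v0,v1) in {"long":(145,252,140,190),"short":(290,360,140,190)}.items():
    m=np.zeros(P.shape[:2],np.uint8); m[v0:v1,u0:u1]=1
    w=((hsv[...,1]>90)&(hsv[...,0]<25)&(m>0)).astype(np.uint8)
    rep(n,w>0)
    k,l,st,c=cv2.connectedComponentsWithStats(((hsv[...,1]<70)&(hsv[...,2]<190)&(m>0)).astype(np.uint8))
    for i in range(1,k):
        if st[i,4]>100: rep(n+" pocket",l==i)
print("table z",P[190,100:300:50,2])
```

```text
stamp 85 c [0.4451 0.3367] size [0.026 0.028] mean [0.4448 0.3355] long axis deg -88.3 zmed 0.0722 zmax 0.077
small_box 386 c [0.4508 0.1937] size [0.066 0.051] mean [0.4502 0.1932] long axis deg 87.8 zmed 0.0352 zmax 0.04
tall_jar 344 c [0.4272 0.0608] size [0.057 0.056] mean [0.4263 0.0614] long axis deg 0.3 zmed 0.084 zmax 0.089
packet 179 c [ 0.4377 -0.0772] size [0.022 0.062] mean [ 0.4372 -0.0766] long axis deg -72.6 zmed 0.0844 zmax 0.09
short_jar 337 c [ 0.4385 -0.2006] size [0.055 0.058] mean [ 0.4383 -0.1998] long axis deg -89.5 zmed 0.0589 zmax 0.064
big_box 701 c [ 0.4317 -0.3392] size [0.089 0.066] mean [ 0.4315 -0.3382] long axis deg 88.3 zmed 0.057 zmax 0.062
rose 263 c [0.6431 0.022 ] size [0.064 0.105] mean [0.6537 0.0185] long axis deg -62.8 zmed 0.0195 zmax 0.033
long 1203 c [0.486  0.1853] size [0.331 0.283] mean [0.6027 0.1731] long axis deg 2.4 zmed 0.0134 zmax 1.057
long pocket 2501 c [0.5085 0.2012] size [0.365 0.337] mean [0.6109 0.2082] long axis deg 0.3 zmed 0.0007 zmax 1.057
long pocket 595 c [0.4712 0.1938] size [0.413 0.105] mean [0.6017 0.2802] long axis deg 33.2 zmed 0.0044 zmax 1.057
long pocket 476 c [0.4934 0.1085] size [0.355 0.077] mean [0.6047 0.1886] long axis deg 35.4 zmed 0.0046 zmax 1.057
long pocket 345 c [0.6084 0.0994] size [0.046 0.081] mean [0.6092 0.1001] long axis deg -86.6 zmed 0.0044 zmax 0.017
short 834 c [ 0.5281 -0.0896] size [0.159 0.448] mean [ 0.607  -0.1851] long axis deg -51.7 zmed 0.0133 zmax 1.057
short pocket 1774 c [ 0.5021 -0.1575] size [0.252 0.459] mean [ 0.6109 -0.1991] long axis deg -19.2 zmed 0.0006 zmax 1.057
short pocket 464 c [ 0.6149 -0.2283] size [0.075 0.077] mean [ 0.6152 -0.2291] long axis deg -45.1 zmed 0.0044 zmax 0.016
short pocket 280 c [ 0.4905 -0.054 ] size [0.069 0.368] mean [ 0.6038 -0.1478] long axis deg -39.7 zmed 0.0044 zmax 1.057
table z [ 0.00249367 -0.0003545   0.00249984 -0.00094272]
```

Run:
```python
from h import *
f=dict(np.load("top0.npz")); P=pts(f); hsv=cv2.cvtColor(f["pixels"],cv2.COLOR_RGB2HSV); Z=P[...,2]
ok=(f["z_map"]>0.3)
for n,(u0,u1,v0,v1),ly in (("long",(148,250,143,187),(-.091,-.002,.089)),("short",(292,358,143,187),(-.036,.045))):
    m=np.zeros(ok.shape,np.uint8); m[v0:v1,u0:u1]=1
    w=((hsv[...,1]>90)&(hsv[...,0]<25)&(m>0)&ok&(Z<.025)).astype(np.uint8)
    w=cv2.morphologyEx(w,cv2.MORPH_OPEN,np.ones((2,2)))>0
    r=cv2.minAreaRect(P[w][:,:2].astype(np.float32)); b=cv2.boxPoints(r); e=max((b[1]-b[0],b[2]-b[1]),key=np.linalg.norm); e=e*np.sign(e[1])/np.linalg.norm(e)
    yaw=np.degrees(np.arctan2(-e[0],e[1])); print(n,np.round(r[0],4),np.round(r[1],3),"yaw",yaw.round(2))
    for y in ly: print("  pocket",y,np.round(np.array(r[0])+y*e,4))
    g=((hsv[...,1]<90)&(m>0)&ok&(Z<.02)&(hsv[...,2]<170)).astype(np.uint8)
    k,l,st,c=cv2.connectedComponentsWithStats(g,connectivity=4)
    for i in range(1,k):
        if 150<st[i,4]<1000: print("  felt",st[i,4],P[l==i].mean(0).round(4),np.round(cv2.minAreaRect(P[l==i][:,:2].astype(np.float32))[1],3))
m=np.zeros(ok.shape,bool); m[135:160,250:275]=1; m&=ok&(Z>.012)&(Z<.05); print("rose",P[m].mean(0),np.ptp(P[m],0))
m=np.zeros(ok.shape,bool); m[200:235,137:170]=1; m&=ok&(Z>.012)&(Z<.028)
r=cv2.minAreaRect(P[m][:,:2].astype(np.float32)); print("block",m.sum(),r, P[m].mean(0))
```

```text
long [0.4843 0.1831] [0.327 0.279] yaw -87.66
  pocket -0.091 [0.3934 0.1794]
  pocket -0.002 [0.4823 0.183 ]
  pocket 0.089 [0.5732 0.1867]
  felt 480 [0.6054 0.1892 0.0045] [0.077 0.076]
  felt 606 [0.6022 0.2809 0.0048] [0.075 0.083]
  felt 346 [0.6092 0.1    0.0047] [0.046 0.081]
short [ 0.5252 -0.0908] [0.158 0.445] yaw 37.68
  pocket -0.036 [ 0.5472 -0.1193]
  pocket 0.045 [ 0.4977 -0.0552]
  felt 469 [ 0.615  -0.2291  0.0047] [0.077 0.077]
  felt 281 [ 0.6047 -0.1486  0.0046] [0.049 0.062]
rose [0.66315716 0.0016508  0.0215876 ] [0.04942695 0.04681182 0.02000852]
block 89 ((0.4256918132305145, 0.3360843062400818), (0.04132726788520813, 0.06881213933229446), 85.86695098876953) [0.44032638 0.32842725 0.01853432]
```

>>> {"api": "servo_tool", "payload": {"deltas": [[[100, 0.035, 0.05, 0, 8.5], [100, 0.035, 0.05, 0, 8.5], [100, 0.035, 0.05, 0, 8.5], [100, 0.035, 0.05, 0, 8.5], [100, 0.035, 0.05, 0, 8.5], [100, 0.035, 0.05, 0, 8.5], [100, 0.035, 0.05, 0, 8.5], [100, 0.035, 0.05, 0, 8.5]]]}}

```text
time: 0.9
tool_pos: [0.3778, -0.2776, 0.2064]
tool_rot: [-0.0, 0.755, 0.656, 0.0]
contact_force: [0.9, -0.4, -0.1]
gripper_width: 1.0
grasp_force: 0.0
```

>>> {"api": "servo_tool", "payload": {"deltas": [[[100, 0.01, 0.05, 0, 8.5], [100, 0, 0.05, 0, 8.5], [100, 0, 0.03, 0, 8.5], [100, 0, 0, 0, 0], [100, 0, 0, 0, 0], [100, 0, 0, 0, 0], [100, 0, 0, 0, 0], [100, 0, 0, 0, 0]]]}}

```text
time: 1.7
tool_pos: [0.3869, -0.1514, 0.2067]
tool_rot: [-0.0, 0.594, 0.804, -0.0]
contact_force: [0.1, 0.2, -0.2]
gripper_width: 1.0
grasp_force: 0.0
```

Run:
```python
from h import *
s=manip.state(); q=s["tool_rot"]; print(s["tool_pos"],q, "phi",np.degrees(2*np.arctan2(q[2],q[1]))-90, s["joint_pos"].round(2))
f=grab_frame("wrist"); cv2.imwrite("pics/w1.png",f["pixels"][...,::-1]); print(f["T_tool_cam"])
from scipy.spatial.transform import Rotation as R
T=np.eye(4);T[:3,:3]=R.from_quat(q[[1,2,3,0]]).as_matrix();T[:3,3]=s["tool_pos"]
P=pts(f,T@np.array(f["T_tool_cam"])); m=(f["z_map"]>0)&(P[...,2]>.075)&(P[...,2]<.095)&(abs(P[...,0]-.438)<.06)&(abs(P[...,1]+.077)<.06)
print(m.sum(),cv2.minAreaRect(P[m][:,:2].astype(np.float32)))
```

```text
[ 0.38688826 -0.15136878  0.20668087] [-2.33911107e-04  5.94342591e-01  8.04211926e-01 -9.23834499e-05] phi 17.068435147393416 [-0.55 -0.49  2.07 -0.    1.56 -0.85]
[[ 4.64569681e-04 -9.61276123e-01 -2.75586645e-01  7.01446566e-02]
 [ 9.99999686e-01  2.69860637e-04  7.44444451e-04 -4.72368967e-04]
 [-6.41246689e-04 -2.75586905e-01  9.61275947e-01 -1.67253223e-01]
 [ 0.00000000e+00  0.00000000e+00  0.00000000e+00  1.00000000e+00]]
1843 ((0.4361613690853119, -0.07856199145317078), (0.023323511704802513, 0.06097446382045746), 17.222923278808594)
```

View pics/w1.png

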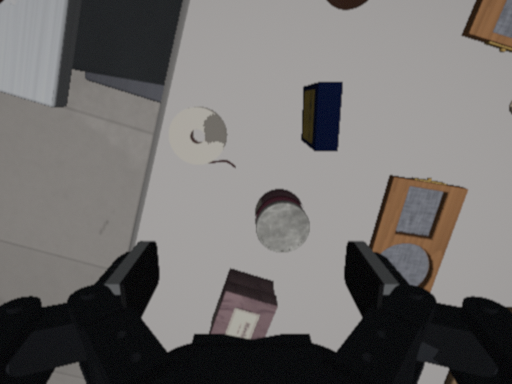

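The wrist view shows the packet (321,116), short jar (282,224) and big box (243,305), and agrees with the top view to 2 mm. I'm going to grip the packet.

>>> {"api": "servo_tool", "payload": {"deltas": [[[100, 0.025, 0.036, 0, 0], [100, 0.025, 0.037, 0, 0], [100, 0, 0, -0.04, 0], [100, 0, 0, -0.04, 0], [100, 0, 0, -0.04, 0], [100, 0, 0, -0.037, 0], [100, 0, 0, 0, 0], [0, 0, 0, 0, 0]]]}}

```text
time: 2.55
tool_pos: [0.4369, -0.0778, 0.05]
tool_rot: [-0.001, 0.594, 0.805, -0.0]
contact_force: [0.2, 0.3, 0.3]
gripper_width: 0.856
grasp_force: 0.0
```

>>> {"api": "servo_tool", "payload": {"deltas": [[[0, 0, 0, 0, 0], [0, 0, 0, 0, 0], [0, 0, 0, 0, 0], [0, 0, 0, 0, 0], [0, 0, 0, 0, 0], [0, 0, 0, 0.02, 0], [0, 0, 0, 0.04, 0], [0, 0, 0, 0.04, 0]]]}}

```text
time: 3.35
tool_pos: [0.436, -0.0771, 0.1501]
tool_rot: [-0.001, 0.594, 0.805, -0.0]
contact_force: [1.3, -0.3, -0.4]
gripper_width: 0.234
grasp_force: 59.1
```

>>> {"api": "servo_tool", "payload": {"deltas": [[[0, 0.029, 0.03, 0, -2.5], [0, 0.029, 0.03, 0, -2.5], [0, 0.029, 0.03, 0, -2.5], [0, 0.029, 0.03, 0, -2.5], [0, 0.028, 0.029, 0, -2.5], [0, 0.028, 0.029, 0, -2.5], [0, 0, 0, 0, 0], [0, 0, 0, 0, 0]]]}}

```text
time: 4.15
tool_pos: [0.6089, 0.101, 0.1492]
tool_rot: [-0.0, 0.693, 0.721, -0.001]
contact_force: [-0.4, -1.4, -0.7]
gripper_width: 0.234
grasp_force: 59.2
```

>>> {"api": "servo_tool", "payload": {"deltas": [[[0, 0, 0, -0.03, 0], [0, 0, 0, -0.03, 0], [0, 0, 0, -0.02, 0], [0, 0, 0, -0.01, 0], [0, 0, 0, -0.005, 0], [0, 0, 0, 0, 0], [100, 0, 0, 0, 0], [100, 0, 0, 0, 0]]]}}

```text
time: 4.95
tool_pos: [0.6096, 0.1002, 0.0558]
tool_rot: [0.001, 0.694, 0.72, 0.001]
contact_force: [-0.2, -0.1, 0.9]
gripper_width: 0.567
grasp_force: 0.0
```

>>> {"api": "servo_tool", "payload": {"deltas": [[[100, 0, 0, 0, 0], [100, 0, 0, 0, 0], [100, 0, 0, 0.03, 0], [100, 0, 0, 0.04, 0], [100, 0, 0, 0.04, 0], [100, 0, 0, 0.04, 0], [100, 0, 0, 0.03, 0], [100, 0, 0, 0, 0]]]}}

```text
time: 5.75
tool_pos: [0.612, 0.1007, 0.2419]
tool_rot: [0.004, 0.693, 0.72, 0.004]
contact_force: [0.5, 0.6, 0.9]
gripper_width: 1.003
grasp_force: 0.0
```

```bash
cat >> h.py <<'E'
from scipy.spatial.transform import Rotation as R
def wrist(name=None):
    s=manip.state(); q=s["tool_rot"]; f=grab_frame("wrist")
    if name: cv2.imwrite(f"pics/{name}.png",f["pixels"][...,::-1])
    T=np.eye(4);T[:3,:3]=R.from_quat(q[[1,2,3,0]]).as_matrix();T[:3,3]=s["tool_pos"]
    print("tcp",s["tool_pos"].round(4),"phi",(np.degrees(2*np.arctan2(q[2],q[1]))-90).round(2))
    return f,pts(f,T@np.array(f["T_tool_cam"]))
def rect(P,f,c,z,h=.06):
    m=(f["z_map"]>.05)&(P[...,2]>z[0])&(P[...,2]<z[1])&(abs(P[...,0]-c[0])<h)&(abs(P[...,1]-c[1])<h)
    if m.sum()<5: return None
    return m.sum(),np.round(P[m].mean(0),4),cv2.minAreaRect(P[m][:,:2].astype(np.float32))
E
python3 - <<'E'
from h import *
f,P=wrist("w2"); print(rect(P,f,(.609,.1),(.08,.1))); print(np.sort(np.array(P[...,2][f["z_map"]>0]))[-5:])
E
```

```text
tcp [0.612  0.1007 0.2419] phi 2.19
(np.int64(1223), array([0.6079, 0.1013, 0.0892]), ((0.607326328754425, 0.10019160807132721), (0.022158397361636162, 0.06125706061720848), 2.41780161857605))
[0.36405999 0.36408445 0.36416069 0.36422689 0.36425786]
```

View pics/w2.png

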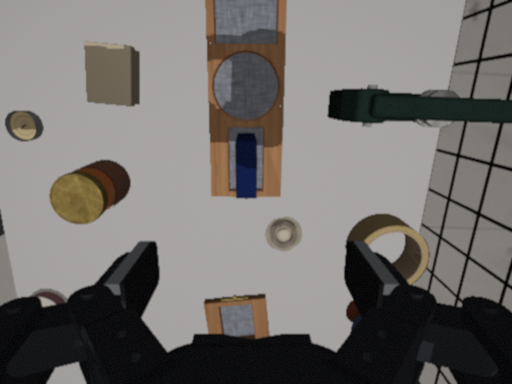

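Packet stands in its slot (246,165), centred to within 2 mm. Next is the tall jar.

>>> {"api": "servo_tool", "payload": {"deltas": [[[100, -0.046, -0.01, 0, 0], [100, -0.046, -0.01, 0, 0], [100, -0.045, -0.01, 0, 0], [100, -0.045, -0.009, 0, 0], [100, 0, 0, -0.04, 0], [100, 0, 0, -0.04, 0], [100, 0, 0, 0, 0], [100, 0, 0, 0, 0]]]}}

```text
time: 6.6
tool_pos: [0.426, 0.0615, 0.1535]
tool_rot: [-0.001, 0.693, 0.72, -0.001]
contact_force: [-0.2, 0.1, 0.0]
gripper_width: 1.002
grasp_force: 0.0
```

Run:
```python
from h import *
f,P=wrist(); print(rect(P,f,(.427,.061),(.075,.095)))
```

```text
tcp [0.426  0.0615 0.1535] phi 2.19
(np.int64(4241), array([0.4255, 0.062 , 0.0844]), ((0.425334095954895, 0.060743119567632675), (0.05816350504755974, 0.05821984261274338), 4.386079788208008))
```

>>> {"api": "servo_tool", "payload": {"deltas": [[[100, 0, 0, -0.04, 0], [100, 0, 0, -0.04, 0], [100, 0, 0, -0.03, 0], [100, 0, 0, 0, 0], [0, 0, 0, 0, 0], [0, 0, 0, 0, 0], [0, 0, 0, 0, 0], [0, 0, 0, 0, 0]]]}}

```text
time: 7.45
tool_pos: [0.4256, 0.0614, 0.0488]
tool_rot: [-0.003, 0.693, 0.721, -0.003]
contact_force: [-29.3, -0.6, 47.9]
gripper_width: 0.334
grasp_force: 23.4
```

>>> {"api": "servo_tool", "payload": {"deltas": [[[0, 0, 0, 0, 0], [0, 0, 0, 0, 0], [0, 0, 0, 0.02, 0], [0, 0, 0, 0.03, 0], [0, 0, 0, 0.04, 0], [0, 0, 0, 0.04, 0], [0, 0, 0, 0.02, 0], [0, 0, 0, 0, 0]]]}}

```text
time: 8.25
tool_pos: [0.4298, 0.0614, 0.2005]
tool_rot: [0.004, 0.693, 0.72, 0.003]
contact_force: [0.6, -0.3, 0.7]
gripper_width: 0.002
grasp_force: 0.0
```

Run:
```python
from h import *
f,P=wrist("w3"); g=grab_frame("scene"); cv2.imwrite("pics/s3.png",g["pixels"][...,::-1]); print(rect(P,f,(.427,.061),(.075,.095)),manip.state()["joint_pos"])
```

```text
tcp [0.4298 0.0614 0.2005] phi 2.19
(np.int64(3061), array([0.4254, 0.0617, 0.0845]), ((0.4257885813713074, 0.06088918074965477), (0.05813472345471382, 0.05753409117460251), 0.91424161195755)) [-2.98294376e-02 -4.35255335e-01  2.05461017e+00  1.14056958e-06
  1.52055442e+00 -6.79809771e-02]
```

View pics/w3.png

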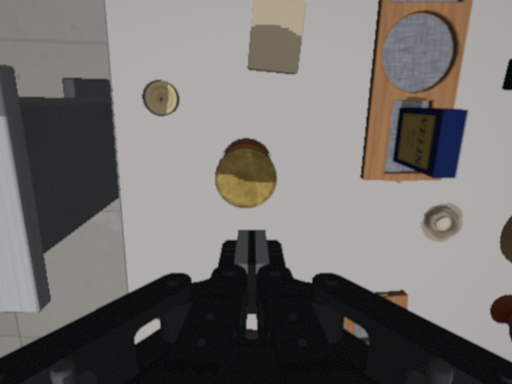

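View pics/s3.png

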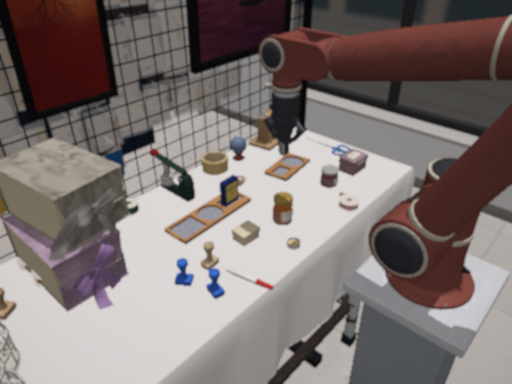

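Jar is untouched at (246,178) but the grip failed: the fingers shut empty with a large vertical force. I'll repeat it in stages and watch the force.

>>> {"api": "servo_tool", "payload": {"deltas": [[[100, 0, 0, 0, 0], [100, 0, 0, 0, 0], [100, 0, 0, 0, 0], [100, 0, 0, 0, 0], [100, 0, 0, 0, 0], [100, 0, 0, 0, 0], [100, 0, 0, -0.035, 0], [100, 0, 0, 0, 0]]]}}

```text
time: 9.15
tool_pos: [0.4242, 0.0615, 0.1556]
tool_rot: [-0.003, 0.694, 0.72, -0.003]
contact_force: [-1.7, 0.1, -1.0]
gripper_width: 1.003
grasp_force: 0.0
```

>>> {"api": "servo_tool", "payload": {"deltas": [[[100, -0.001, 0, -0.03, 0], [100, 0, 0, -0.03, 0], [100, 0, 0, -0.03, 0], [100, 0, 0, -0.015, 0], [100, 0, 0, 0, 0], [100, 0, 0, 0, 0], [100, 0, 0, 0, 0], [100, 0, 0, 0, 0]]]}}

```text
time: 9.95
tool_pos: [0.4273, 0.0615, 0.0565]
tool_rot: [0.001, 0.693, 0.72, 0.001]
contact_force: [-0.3, 0.4, 0.4]
gripper_width: 1.0
grasp_force: 0.0
```

Run:
```python
from h import *
f,P=wrist("w4"); g=grab_frame("scene"); im=g["pixels"][120:250,200:370,::-1]; cv2.imwrite("pics/s4.png",cv2.resize(im,None,fx=4,fy=4)); print(rect(P,f,(.427,.061),(.075,.095)))
```

```text
tcp [0.4273 0.0615 0.0565] phi 2.19
(np.int64(10616), array([0.4252, 0.063 , 0.0843]), ((0.42609134316444397, 0.06159857660531998), (0.07997816801071167, 0.058370672166347504), 34.64905548095703))
```

View pics/s4.png

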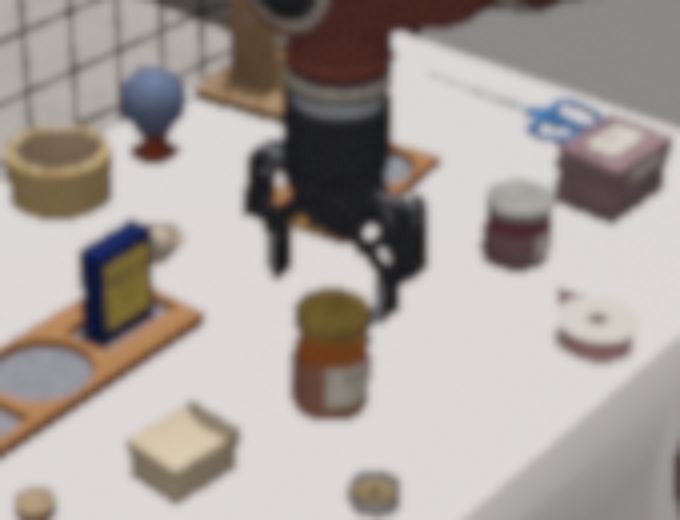

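Run:
```python
from h import *
g=grab_frame("scene"); K=np.array([[g["fx"],0,g["cx"]],[0,g["fy"],g["cy"]],[0,0,1]])
p=cv2.projectPoints(np.array([[.4255,.062,.085],[.4255,.062,0],[.427,.0615,.0565],[.427-.042,.0615,.0425],[.427+.042,.0615,.0425]]),np.array(g["rvec"],float),np.array(g["tvec"],float),K,None)[0][:,0]
print(p.round(1), ((p-[200,120])*4).round(0)); P=pts(g)
for u,v in ((200+278/4,120+262/4),(200+385/4,120+300/4),(283,203),(283,215)): print((u,v),P[int(v),int(u)].round(3))
t=grab_frame("top"); cv2.imwrite("pics/t4.png",cv2.resize(t["pixels"][150:270,170:330,::-1],None,fx=4,fy=4))
w=cv2.imread("pics/w4.png")
cv2.imwrite("pics/c4.png",np.hstack([cv2.resize(cv2.imread("pics/t4.png"),(400,300)),cv2.resize(w,(400,300))]))
```

```text
[[281.4 196.1]
 [280.6 219.8]
 [280.9 204. ]
 [292.  213.5]
 [269.8 202.5]] [[326. 305.]
 [323. 399.]
 [323. 336.]
 [368. 374.]
 [279. 330.]]
(269.5, 185.5) [0.468 0.068 0.108]
(296.25, 195.0) [0.372 0.066 0.115]
(283, 203) [0.403 0.083 0.082]
(283, 215) [0.405 0.078 0.036]
```

View pics/c4.png

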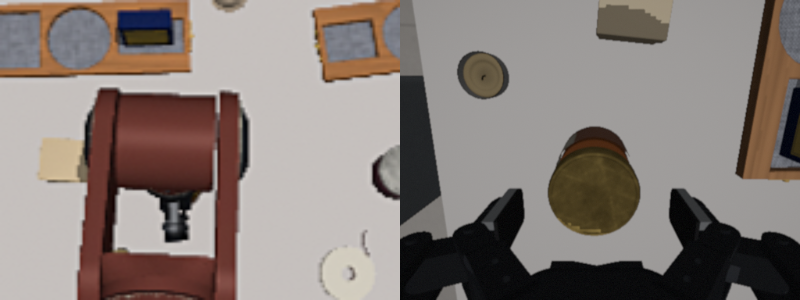

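The fingertips really stand about 50 mm higher than the nominal TCP implies: scene depth gives z≈0.10, and in the wrist half they sit at lid height. I'll measure them in tool coordinates.

Run:
```python
from h import *
print("overhang",manip.finger_overhang,[a for a in dir(manip) if a[0]!='_'])
f=grab_frame("wrist"); Q=pts(f,np.array(f["T_tool_cam"])); z=f["z_map"]; print(f["fx"],f["cx"],f["cy"])
m=(z>0)&(z<.22)&(abs(Q[...,1])>.03)&(abs(Q[...,1])<.075)&(abs(Q[...,0])<.03)
for s in(-1,1):
    a=Q[m&(Q[...,1]*s>0)]; i=np.argsort(a[:,2])[-200:]; print(s,len(a),a[i[-20:]].mean(0).round(4), np.percentile(a[:,2],[50,90,99]).round(3))
    b=a[a[:,2]>np.percentile(a[:,2],90)]; print(b.min(0).round(3),b.max(0).round(3))
jar=Q[(abs(Q[...,1])<.028)&(abs(Q[...,0])<.03)&(z>.05)]; print("lid tool z",np.percentile(jar[:,2],[5,50]))
g=grab_frame("scene"); P=pts(g); zz=g["z_map"]
m=(zz>0)&(abs(P[...,0]-.427)<.075)&(abs(P[...,1]-.062)<.025)&(P[...,2]>.02)&(P[...,2]<.2)&(abs(P[...,0]-.427)>.036)
for s in(-1,1):
    a=P[m&((P[...,0]-.427)*s>0)]; print(len(a), np.sort(a[:,2])[:6].round(3))
```

```text
overhang 0.014 ['IKError', 'finger_overhang', 'job_done', 'state']
313.23746323460614 251.33970386013772 190.06898150772622
-1 12874 [ 0.0041 -0.0307  0.0289] [-0.091 -0.059 -0.041]
[-0.011 -0.057 -0.059] [ 0.012 -0.03   0.038]
1 13217 [ 0.0006  0.0425 -0.0382] [-0.092 -0.06  -0.042]
[-0.011  0.042 -0.06 ] [ 0.012  0.056 -0.036]
lid tool z [-0.11858309 -0.03022762]
384 [0.093 0.095 0.096 0.099 0.1   0.1  ]
267 [0.091 0.094 0.095 0.095 0.096 0.096]
```

The description is off: the open tips sit at tool z = -0.037 rather than about 0, so everything needs to go about 38 mm lower. The scene depth confirms it. Lowering on the jar now.

>>> {"api": "servo_tool", "payload": {"deltas": [[[100, 0, 0.001, -0.02, 0], [100, 0, 0, -0.02, 0], [100, 0, 0, -0.015, 0], [100, 0, 0, 0, 0], [60, 0, 0, 0, 0], [60, 0, 0, 0, 0], [60, 0, 0, 0, 0], [60, 0, 0, 0, 0]]]}}

```text
time: 11.05
tool_pos: [0.4273, 0.0624, 0.0012]
tool_rot: [0.001, 0.694, 0.72, 0.001]
contact_force: [-1.2, -0.1, 4.1]
gripper_width: 0.693
grasp_force: 64.7
```

>>> {"api": "servo_tool", "payload": {"deltas": [[[0, 0, 0, 0, 0], [0, 0, 0, 0, 0], [0, 0, 0, 0, 0], [0, 0, 0, 0, 0], [0, 0, 0, 0.005, 0], [0, 0, 0, 0.015, 0], [0, 0, 0, 0, 0], [0, 0, 0, 0, 0]]]}}

```text
time: 11.85
tool_pos: [0.4257, 0.0625, 0.0194]
tool_rot: [-0.0, 0.693, 0.72, -0.0]
contact_force: [-0.1, 0.3, -2.7]
gripper_width: 0.688
grasp_force: 65.0
```

>>> {"api": "servo_tool", "payload": {"deltas": [[[0, 0, 0, 0.03, 0], [0, 0, 0, 0.03, 0], [0, 0, 0, 0.03, 0], [0, 0.03, 0.021, 0, 0], [0, 0.03, 0.021, 0, 0], [0, 0.03, 0.021, 0, 0], [0, 0.03, 0.021, 0, 0], [0, 0.03, 0.021, 0, 0]]]}}

```text
time: 12.65
tool_pos: [0.5762, 0.1683, 0.1078]
tool_rot: [-0.001, 0.693, 0.721, -0.001]
contact_force: [0.3, -0.9, -2.0]
gripper_width: 0.69
grasp_force: 65.8
```

>>> {"api": "servo_tool", "payload": {"deltas": [[[0, 0.03, 0.022, 0, 0], [0, 0, 0, 0, 0], [0, 0, 0, -0.03, 0], [0, 0, 0, -0.03, 0], [0, 0, 0, 0, 0], [0, 0, 0, 0, 0], [0, 0, 0, 0, 0], [0, 0, 0, 0, 0]]]}}

```text
time: 13.45
tool_pos: [0.6075, 0.1896, 0.0522]
tool_rot: [0.001, 0.694, 0.72, 0.002]
contact_force: [0.3, -0.4, -2.4]
gripper_width: 0.687
grasp_force: 66.2
```

Run:
```python
from h import *
s=manip.state(); print(s["tool_pos"],s["gripper_width"],s["contact_force"])
f,P=wrist("w5"); z=f["z_map"]
print(rect(P,f,s["tool_pos"][:2],(.1,.145),.035))
m=(z>0)&(P[...,2]<.03)&(P[...,2]>-.01)&(abs(P[...,0]-.605)<.06)&(abs(P[...,1]-.19)<.08); print(m.sum())
```

```text
[0.60746459 0.18963503 0.05219446] 0.6870932525613307 [ 0.31010769 -0.36137176 -2.38034859]
tcp [0.6075 0.1896 0.0522] phi 2.18
(np.int64(19001), array([0.607 , 0.2032, 0.1281]), ((0.607481062412262, 0.20087620615959167), (0.07012377679347992, 0.03515219688415527), 1.8545266389846802))
21091
```

View pics/w5.png

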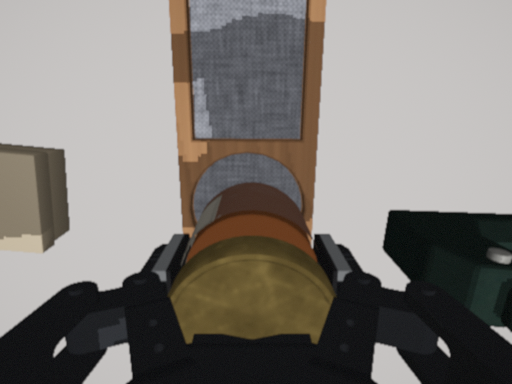

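The jar hangs centred over the round pocket (felt disc at 248,200). Lowering and releasing.

>>> {"api": "servo_tool", "payload": {"deltas": [[[0, -0.001, 0, -0.02, 0], [0, 0, 0, -0.015, 0], [0, 0, 0, -0.005, 0], [0, 0, 0, -0.005, 0], [0, 0, 0, 0, 0], [0, 0, 0, 0, 0], [100, 0, 0, 0, 0], [100, 0, 0, 0, 0]]]}}

```text
time: 14.3
tool_pos: [0.6058, 0.1896, 0.0056]
tool_rot: [0.0, 0.694, 0.72, 0.001]
contact_force: [1.4, -0.4, 0.1]
gripper_width: 0.986
grasp_force: 0.0
```

>>> {"api": "servo_tool", "payload": {"deltas": [[[100, 0, 0, 0, 0], [100, 0, 0, 0, 0], [100, 0, 0, 0.03, 0], [100, 0, 0, 0.04, 0], [100, 0, 0, 0.04, 0], [100, 0, 0, 0.04, 0], [100, 0, 0, 0, 0], [100, 0, 0, 0, 0]]]}}

```text
time: 15.1
tool_pos: [0.606, 0.1897, 0.1567]
tool_rot: [0.001, 0.693, 0.72, 0.001]
contact_force: [-0.2, -0.3, -0.9]
gripper_width: 1.003
grasp_force: 0.0
```

Run:
```python
from h import *
f,P=wrist(); print(rect(P,f,(.6054,.1892),(.08,.1),.04)); print(rect(P,f,(.45,.194),(.028,.045)))
```

```text
tcp [0.606  0.1897 0.1567] phi 2.18
(np.int64(4237), array([0.6053, 0.1892, 0.0884]), ((0.6053770184516907, 0.18819734454154968), (0.05790960043668747, 0.05752371624112129), 0.8773123621940613))
(np.int64(3915), array([0.4519, 0.1941, 0.0354]), ((0.4502449035644531, 0.19273309409618378), (0.06500844657421112, 0.05231332778930664), 86.60038757324219))
```

>>> {"api": "servo_tool", "payload": {"deltas": [[[100, -0.039, 0.001, 0, -1.3], [100, -0.039, 0.001, 0, -1.3], [100, -0.039, 0.001, 0, -1.3], [100, -0.038, 0.001, 0, -1.3], [100, 0, 0, -0.04, 0], [100, 0, 0, -0.04, 0], [100, 0, 0, 0, 0], [100, 0, 0, 0, 0]]]}}

```text
time: 15.95
tool_pos: [0.4485, 0.1931, 0.0731]
tool_rot: [-0.001, 0.725, 0.688, -0.002]
contact_force: [0.2, 0.9, 1.1]
gripper_width: 0.998
grasp_force: 0.0
```

>>> {"api": "servo_tool", "payload": {"deltas": [[[100, 0, 0, -0.03, 0], [100, 0, 0, -0.03, 0], [100, 0, 0, -0.02, 0], [100, 0, 0, -0.012, 0], [100, 0, 0, 0, 0], [50, 0, 0, 0, 0], [0, 0, 0, 0, 0], [0, 0, 0, 0, 0]]]}}

```text
time: 16.75
tool_pos: [0.452, 0.194, -0.015]
tool_rot: [0.001, 0.725, 0.688, 0.002]
contact_force: [1.7, 0.1, 0.1]
gripper_width: 0.583
grasp_force: 63.6
```

>>> {"api": "servo_tool", "payload": {"deltas": [[[0, 0, 0, 0, 0], [0, 0, 0, 0, 0], [0, 0, 0, 0, 0], [0, 0, 0, 0.01, 0], [0, 0, 0, 0.02, 0], [0, 0, 0, 0, 0], [0, 0, 0, 0, 0], [0, 0, 0, 0, 0]]]}}

```text
time: 17.55
tool_pos: [0.4492, 0.1933, 0.0119]
tool_rot: [-0.0, 0.725, 0.688, -0.001]
contact_force: [-0.3, 0.2, -0.9]
gripper_width: 0.587
grasp_force: 63.8
```

>>> {"api": "servo_tool", "payload": {"deltas": [[[0, 0, 0, 0.03, 0], [0, 0, 0.02, 0.03, 0], [0, 0.03, 0.02, 0, 1.3], [0, 0.03, 0.02, 0, 1.3], [0, 0.03, 0.014, 0, 1.3], [0, 0.03, 0.014, 0, 1.3], [0, 0.032, 0, 0, 0], [0, 0, 0, 0, 0]]]}}

```text
time: 18.35
tool_pos: [0.6044, 0.2812, 0.0713]
tool_rot: [0.0, 0.694, 0.72, -0.0]
contact_force: [-0.7, -0.8, -0.4]
gripper_width: 0.585
grasp_force: 63.8
```

>>> {"api": "servo_tool", "payload": {"deltas": [[[0, 0, 0, 0, 0], [0, 0, 0, -0.03, 0], [0, 0, 0, -0.02, 0], [0, 0, 0, 0, 0], [0, 0, 0, 0, 0], [0, 0, 0, 0, 0], [0, 0, 0, 0, 0], [0, 0, 0, 0, 0]]]}}

```text
time: 19.15
tool_pos: [0.6028, 0.2818, 0.0242]
tool_rot: [0.0, 0.694, 0.72, 0.001]
contact_force: [-0.6, -0.6, 0.0]
gripper_width: 0.585
grasp_force: 63.8
```

>>> {"api": "servo_tool", "payload": {"deltas": [[[0, 0, 0, -0.015, 0], [0, 0, 0, -0.01, 0], [0, 0, 0, -0.005, 0], [0, 0, 0, -0.005, 0], [0, 0, 0, 0, 0], [0, 0, 0, 0, 0], [90, 0, 0, 0, 0], [90, 0, 0, 0, 0]]]}}

```text
time: 19.95
tool_pos: [0.602, 0.2814, -0.0126]
tool_rot: [-0.0, 0.694, 0.72, -0.0]
contact_force: [-0.8, -0.7, 0.6]
gripper_width: 0.891
grasp_force: 0.0
```

>>> {"api": "servo_tool", "payload": {"deltas": [[[90, 0, 0, 0, 0], [90, 0, 0, 0, 0], [90, 0, 0, 0.03, 0], [100, 0, 0, 0.04, 0], [100, 0, 0, 0.04, 0], [100, 0, 0, 0.04, 0], [100, 0, 0, 0, 0], [100, 0, 0, 0, 0]]]}}

```text
time: 20.75
tool_pos: [0.6029, 0.2818, 0.1395]
tool_rot: [0.001, 0.694, 0.72, 0.001]
contact_force: [0.9, -0.7, -0.4]
gripper_width: 1.0
grasp_force: 0.0
```

Run:
```python
from h import *
f,P=wrist(); print(rect(P,f,(.602,.281),(.033,.05),.05)); print(rect(P,f,(.6054,.1892),(.08,.1),.04))
```

```text
tcp [0.6029 0.2818 0.1395] phi 2.18
(np.int64(4120), array([0.6018, 0.2822, 0.0397]), ((0.6018854975700378, 0.2805981934070587), (0.051084499806165695, 0.06464456766843796), 2.0597286224365234))
(np.int64(3764), array([0.6053, 0.191 , 0.0881]), ((0.6053880453109741, 0.18883521854877472), (0.05733048915863037, 0.05838576704263687), 74.76736450195312))
```

>>> {"api": "servo_tool", "payload": {"deltas": [[[100, -0.04, 0.014, 0.01, 0], [100, -0.04, 0.014, 0.01, 0], [100, -0.04, 0.014, 0.01, 0], [100, -0.037, 0.013, 0, 0], [100, 0, 0, 0, 0], [100, 0, 0, 0, 0], [100, 0, 0, 0, 0], [100, 0, 0, 0, 0]]]}}

```text
time: 21.6
tool_pos: [0.4457, 0.3358, 0.1669]
tool_rot: [-0.0, 0.694, 0.72, -0.001]
contact_force: [0.7, 0.5, 1.1]
gripper_width: 0.999
grasp_force: 0.0
```

Run:
```python
from h import *
f,P=wrist("w6"); print("head",rect(P,f,(.445,.336),(.065,.08),.03)); print("block",rect(P,f,(.445,.336),(.010,.026),.032))
hsv=cv2.cvtColor(f["pixels"],cv2.COLOR_RGB2HSV)
m=(f["z_map"]>.05)&(P[...,2]>.012)&(P[...,2]<.023)&(abs(P[...,0]-.445)<.035)&(abs(P[...,1]-.336)<.035)
p=P[m]; r=cv2.minAreaRect(p[:,:2].astype(np.float32)); print(cv2.boxPoints(r).round(4))
```

```text
tcp [0.4457 0.3358 0.1669] phi 2.11
head (np.int64(811), array([0.445 , 0.3378, 0.0723]), ((0.4453709125518799, 0.3363482654094696), (0.02723444253206253, 0.02805248834192753), 2.3091378211975098))
block (np.int64(531), array([0.4445, 0.3495, 0.019 ]), ((0.44445449113845825, 0.3463868498802185), (0.028794623911380768, 0.02362583391368389), 2.539027690887451))
[[0.4295 0.3576]
 [0.4306 0.3339]
 [0.4594 0.3352]
 [0.4583 0.3588]]
```

View pics/w6.png

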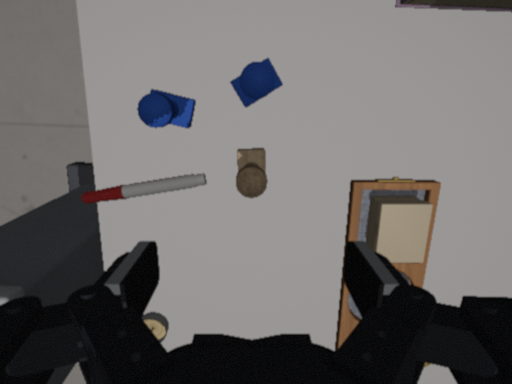

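The wooden stamp head is at (251,181) and its block (250,158) is square to the tool within 0.5°. The blue ones at (258,80) and (168,110) are clear. Gripping the stamp.

>>> {"api": "servo_tool", "payload": {"deltas": [[[100, 0, 0, -0.04, 0], [100, 0, 0, -0.04, 0], [100, 0, 0, -0.04, 0], [100, 0, 0, -0.036, 0], [100, 0, 0, 0, 0], [45, 0, 0, 0, 0], [45, 0, 0, 0, 0], [45, 0, 0, 0, 0]]]}}

```text
time: 22.45
tool_pos: [0.4471, 0.3376, 0.0147]
tool_rot: [0.001, 0.694, 0.72, 0.002]
contact_force: [-0.4, -0.4, -0.1]
gripper_width: 0.514
grasp_force: 0.0
```

>>> {"api": "servo_tool", "payload": {"deltas": [[[45, 0, 0, 0, 0], [0, 0, 0, 0, 0], [0, 0, 0, 0, 0], [0, 0, 0, 0, 0], [0, 0, 0, 0, 0], [0, 0, 0, 0.02, 0], [0, 0, 0, 0.04, 0], [0, 0, 0, 0.04, 0]]]}}

```text
time: 23.25
tool_pos: [0.444, 0.3359, 0.1118]
tool_rot: [-0.0, 0.693, 0.72, -0.001]
contact_force: [1.3, 0.9, -0.1]
gripper_width: 0.303
grasp_force: 58.9
```

>>> {"api": "servo_tool", "payload": {"deltas": [[[0, 0, 0, 0.02, 0], [0, 0.013, -0.041, 0, 0], [0, 0.013, -0.041, 0, 0], [0, 0.013, -0.041, 0, 0], [0, 0.013, -0.041, 0, 0], [0, 0.013, -0.041, 0, 0], [0, 0.013, -0.041, 0, 0], [0, 0.013, -0.041, 0, 0]]]}}

```text
time: 24.05
tool_pos: [0.5362, 0.0478, 0.1319]
tool_rot: [0.0, 0.694, 0.72, 0.0]
contact_force: [0.0, 1.5, -0.8]
gripper_width: 0.299
grasp_force: 58.9
```

>>> {"api": "servo_tool", "payload": {"deltas": [[[0, 0.014, -0.04, 0, 1], [0, 0.014, -0.04, 0, 1], [0, 0.014, -0.04, 0, 1], [0, 0.014, -0.04, 0, 1], [0, 0.013, -0.038, 0, 1], [0, 0, 0, 0, 0], [0, 0, 0, -0.04, 0], [0, 0, 0, 0, 0]]]}}

```text
time: 24.85
tool_pos: [0.6009, -0.1469, 0.086]
tool_rot: [-0.005, 0.662, 0.75, -0.002]
contact_force: [-1.4, 0.7, -1.7]
gripper_width: 0.299
grasp_force: 59.1
```

Run:
```python
from h import *
f,P=wrist("w7"); hsv=cv2.cvtColor(f["pixels"],cv2.COLOR_RGB2HSV)
s=manip.state(); g=grab_frame("scene"); cv2.imwrite("pics/s7.png",cv2.resize(g["pixels"][100:220,220:380,::-1],None,fx=3,fy=3))
a=cv2.imread("pics/w7.png"); b=cv2.resize(cv2.imread("pics/s7.png"),(400,300)); cv2.imwrite("pics/c7.png",np.hstack([cv2.resize(a,(400,300)),b]))
```

```text
tcp [ 0.6009 -0.1469  0.086 ] phi 7.16
```

View pics/c7.png

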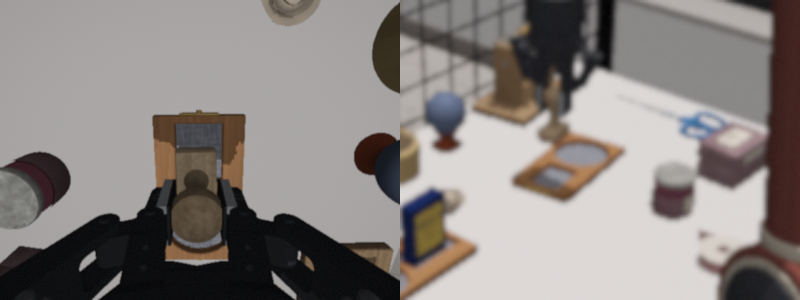

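The stamp is upright and square over the rectangular pocket (left half, 198,165). Lowering.

>>> {"api": "servo_tool", "payload": {"deltas": [[[0, 0, 0, 0, 0], [0, 0, 0, -0.03, 0], [0, 0, 0, -0.025, 0], [0, 0, 0, -0.01, 0], [0, 0, 0, -0.005, 0], [0, 0, 0, -0.005, 0], [0, 0, 0, 0, 0], [0, 0, 0, 0, 0]]]}}

```text
time: 25.75
tool_pos: [0.6059, -0.1488, 0.018]
tool_rot: [0.001, 0.661, 0.75, 0.0]
contact_force: [0.4, 0.2, 0.5]
gripper_width: 0.304
grasp_force: 59.1
```

>>> {"api": "servo_tool", "payload": {"deltas": [[[70, 0, 0, 0, 0], [70, 0, 0, 0, 0], [70, 0, 0, 0, 0], [70, 0, 0, 0, 0], [90, 0, 0, 0.03, 0], [100, 0, 0, 0.04, 0], [100, 0, 0, 0.04, 0], [100, 0, 0, 0.03, 0]]]}}

```text
time: 26.55
tool_pos: [0.6058, -0.1488, 0.1599]
tool_rot: [0.001, 0.661, 0.75, 0.001]
contact_force: [0.3, -0.7, -0.2]
gripper_width: 1.002
grasp_force: 0.0
```

Run:
```python
from h import *
f,P=wrist(); print(rect(P,f,(.605,-.149),(.065,.09),.04)); print(rect(P,f,(.4385,-.2),(.05,.07),.04))
```

```text
tcp [ 0.6058 -0.1488  0.1599] phi 7.18
(np.int64(917), array([ 0.6047, -0.1475,  0.0759]), ((0.6050910353660583, -0.14919786155223846), (0.027850480750203133, 0.028062554076313972), 18.91022491455078))
(np.int64(3325), array([ 0.4392, -0.1999,  0.0593]), ((0.4381029009819031, -0.2011125683784485), (0.05814062058925629, 0.05854461342096329), 80.63851165771484))
```

>>> {"api": "servo_tool", "payload": {"deltas": [[[100, -0.042, -0.013, 0, 0], [100, -0.042, -0.013, 0, 0], [100, -0.042, -0.013, 0, 0], [100, -0.041, -0.013, 0, 0], [100, 0, 0, 0, 0], [100, 0, 0, -0.04, 0], [100, 0, 0, -0.04, 0], [100, 0, 0, 0, 0]]]}}

```text
time: 27.4
tool_pos: [0.4342, -0.1978, 0.071]
tool_rot: [-0.006, 0.661, 0.75, -0.001]
contact_force: [-0.2, 0.8, -0.3]
gripper_width: 1.001
grasp_force: 0.0
```

>>> {"api": "servo_tool", "payload": {"deltas": [[[100, 0, 0, 0, 0], [100, 0, 0, -0.03, 0], [100, 0, 0, -0.03, 0], [100, 0, 0, -0.02, 0], [100, 0, 0, -0.012, 0], [100, 0, 0, 0, 0], [60, 0, 0, 0, 0], [60, 0, 0, 0, 0]]]}}

```text
time: 28.2
tool_pos: [0.4392, -0.2015, -0.0131]
tool_rot: [0.001, 0.661, 0.75, -0.0]
contact_force: [-0.4, 1.7, 48.0]
gripper_width: 0.696
grasp_force: 44.8
```

>>> {"api": "servo_tool", "payload": {"deltas": [[[0, 0, 0, 0, 0], [0, 0, 0, 0, 0], [0, 0, 0, 0, 0], [0, 0, 0, 0.005, 0], [0, 0, 0, 0.02, 0], [0, 0, 0, 0.03, 0], [0, 0, 0, 0.03, 0], [0, 0, 0, 0, 0]]]}}

```text
time: 29.0
tool_pos: [0.441, -0.2024, 0.0746]
tool_rot: [0.005, 0.661, 0.75, 0.001]
contact_force: [0.7, -0.0, -1.7]
gripper_width: 0.691
grasp_force: 65.2
```

>>> {"api": "servo_tool", "payload": {"deltas": [[[0, 0.03, -0.005, 0, 0], [0, 0.03, -0.005, 0, 0], [0, 0.03, -0.005, 0, 0], [0, 0.03, -0.005, 0, 0], [0, 0.03, -0.004, 0, 0], [0, 0.027, -0.004, 0, 0], [0, 0, 0, 0, 0], [0, 0, 0, -0.03, 0]]]}}

```text
time: 29.8
tool_pos: [0.6182, -0.2299, 0.0428]
tool_rot: [0.004, 0.661, 0.75, 0.001]
contact_force: [0.7, -0.5, -2.6]
gripper_width: 0.689
grasp_force: 65.9
```

>>> {"api": "servo_tool", "payload": {"deltas": [[[0, 0, 0, 0, 0], [0, 0, 0, -0.02, 0], [0, 0, 0, -0.015, 0], [0, 0, 0, -0.005, 0], [0, 0, 0, -0.005, 0], [0, 0, 0, -0.003, 0], [0, 0, 0, 0, 0], [0, 0, 0, 0, 0]]]}}

```text
time: 30.6
tool_pos: [0.6155, -0.2288, -0.0075]
tool_rot: [0.001, 0.661, 0.75, 0.0]
contact_force: [-0.5, 0.8, -2.1]
gripper_width: 0.693
grasp_force: 65.9
```

>>> {"api": "servo_tool", "payload": {"deltas": [[[0, 0, 0, -0.002, 0], [0, 0, 0, 0, 0], [0, 0, 0, 0, 0], [0, 0, 0, 0, 0], [100, 0, 0, 0, 0], [100, 0, 0, 0, 0], [100, 0, 0, 0, 0], [100, 0, 0, 0, 0]]]}}

```text
time: 31.4
tool_pos: [0.6148, -0.2284, -0.0106]
tool_rot: [-0.0, 0.661, 0.75, -0.0]
contact_force: [-0.1, -0.0, 0.5]
gripper_width: 1.003
grasp_force: 0.0
```

>>> {"api": "servo_tool", "payload": {"deltas": [[[100, 0, 0, 0.02, 0], [100, 0, 0, 0.04, 0], [100, 0, 0, 0.04, 0], [100, 0, 0, 0.04, 0], [100, 0, 0, 0.04, 0], [100, -0.04, 0, 0.04, 0], [100, -0.04, 0, 0, 0], [100, 0, 0, 0, 0]]]}}

```text
time: 32.2
tool_pos: [0.5368, -0.2284, 0.2058]
tool_rot: [0.0, 0.662, 0.75, -0.0]
contact_force: [0.0, -0.1, -1.0]
gripper_width: 1.004
grasp_force: 0.0
```

>>> {"api": "servo_tool", "payload": {"deltas": [[[100, -0.04, -0.04, 0, 0], [100, -0.04, -0.04, 0, 0], [100, -0.03, -0.04, 0, 0], [100, 0, -0.04, 0, 0], [100, 0, -0.04, 0, 0], [100, 0, -0.04, 0, 0], [100, 0, 0, 0, 0], [100, 0, 0, 0, 0]]]}}

```text
time: 33.0
tool_pos: [0.4388, -0.4596, 0.2041]
tool_rot: [-0.001, 0.662, 0.75, 0.0]
contact_force: [-0.0, 0.4, -0.8]
gripper_width: 0.998
grasp_force: 0.0
```

Run:
```python
from h import *
f=grab_frame("top"); P=pts(f); cv2.imwrite("pics/t9.png",f["pixels"][...,::-1]); print(manip.state()["time"],manip.state()["tool_pos"])
L=(np.array([.6055,.1912]),np.radians(2.2)); S=(np.array([.6103,-.1933]),np.radians(7.3))
for n,c,z,h,(o,a) in (("packet",(.608,.1),(.078,.1),.045,L),("tall",(.605,.189),(.078,.1),.045,L),("sbox",(.602,.281),(.033,.05),.045,L),("sjar",(.615,-.229),(.055,.08),.035,S),("stamp",(.605,-.149),(.068,.09),.03,S),("big",(.4317,-.339),(.05,.07),.06,S),("rose",(.663,.0017),(.012,.05),.04,S)):
    r=rect(P,f,c,z,h); R2=np.array([[np.cos(a),np.sin(a)],[-np.sin(a),np.cos(a)]])
    print(n,r and (r[0],r[1],np.round(r[2][0],4),np.round(r[2][1],3),round(r[2][2],1),"tray",(R2@(np.array(r[2][0])-o)).round(4)))
```

```text
33.05 [ 0.43903348 -0.45876129  0.20435055]
packet (np.int64(177), array([0.6068, 0.1016, 0.0882]), array([0.6072, 0.1017]), array([0.022, 0.061]), 0.9, 'tray', array([-0.0017, -0.0895]))
tall (np.int64(329), array([0.6043, 0.1881, 0.0877]), array([0.6048, 0.1885]), array([0.056, 0.058]), 47.5, 'tray', array([-0.0008, -0.0027]))
sbox (np.int64(355), array([0.6019, 0.2803, 0.0391]), array([0.6023, 0.2804]), array([0.052, 0.064]), 2.0, 'tray', array([0.0002, 0.0892]))
sjar (np.int64(310), array([ 0.6158, -0.2264,  0.0629]), array([ 0.6165, -0.2263]), array([0.058, 0.057]), 3.4, 'tray', array([ 0.0019, -0.0335]))
stamp (np.int64(75), array([ 0.6041, -0.1467,  0.0755]), array([ 0.605 , -0.1473]), array([0.025, 0.026]), 45.0, 'tray', array([0.0006, 0.0463]))
big (np.int64(695), array([ 0.4315, -0.338 ,  0.0571]), array([ 0.4319, -0.3392]), array([0.089, 0.066]), 87.7, 'tray', array([-0.1955, -0.122 ]))
rose (np.int64(188), array([0.663 , 0.0018, 0.0218]), array([0.663 , 0.0015]), array([0.048, 0.049]), 24.0, 'tray', array([0.0771, 0.1865]))
```

View pics/t9.png

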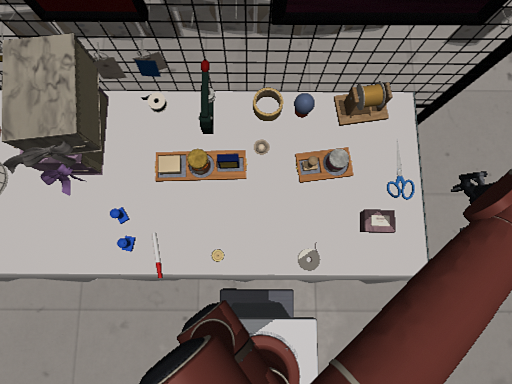

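All five things stand in their pockets (long tray 170–228,160; short tray 311–337,162), within 3 mm of centre at the right heights. The big box and rose have not moved, and the arm is clear. Handing in.

```bash
python3 -c "
from plant import manip
print(manip.job_done())"
```

```text
the job is handed in; nothing more can be done
None
```

Both gift kits are made up and handed in: by the last camera check all five things stood within about 3 mm of their pocket centres and the larger card box and rose had not moved, but the hand-in call returned no verdict; on the way the first tall-jar grip failed (the fingertips sit about 38 mm farther back than described), and that grip and the short-jar one each read about 48 N at the wrist.

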